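# Hang two dipping pails on one hook, largest first

## Robot

A 6-joint arm with a two-finger parallel gripper is mounted at the origin on a cart in front of the work surface, level with it; the furniture and walls round the work are solid. World frame = base frame: x ahead of the robot, y to its left, z up, the work surface at z = 0. Lengths are in m, angles in degrees, forces in N, time in s.
With the tool pointing down it reaches from about 0.375 to 0.9 m from the base axis. Payload 3.1 kg.
Tool frame: the origin (TCP) lies on the centre line of the jaws, within the pads' length; the fingertips stand 22 mm ahead of it and the grasp point (between the pads) lies 3 mm ahead of it; y points along the fingers, z is the direction in which the jaws open and shut, and the axes are right-handed (so a half turn about y gives the same grasp; the last joint's range is limited). The gripper opens to 87 mm and grips with 3 to 60 N. Pads are 19 mm wide; open, the fingers measure 117 mm over their backs; the gripper's body (75 mm by 190 mm) begins 51 mm behind the grasp point.
Start: joints at [61.049, 30.224, 82.088, -0, 67.689, -10.227], TCP at [0.201, 0.592, 0.245] pointing down, gripper open.
Joint ranges: [-176.69, 176.69], [-43.24, 126.21], [12.49, 139.97], [-82, 262], [0, 151.66], [-163.58, 163.58]. Speed limits (degrees/s): [159.86, 159.86, 180, 180, 180, 180].

## Interface

Orientations are given as a 3x3 rotation matrix whose columns are the frame's x, y, z axes.
In Python, from rig import bot gives the robot as it stands.
- The arm moves only by the tool jog_arm, never from a script. Its argument "motion" is one flat list of numbers, 6 for each row, row after row: the shift along the tool's x, y, z in mm, then the turn, a rotation vector about the tool's x, y, z in degrees. A call has 1 to 20 rows; each row is the pose to reach, as a shift and turn from the pose commanded when the call began, along the tool's axes at that moment; what a row does not reach only later rows make up. A row lasts 1/8 s, in which the tool goes at most 62.5 mm and 10.7 degrees, less where a joint would pass 70% of its speed; a pose out of reach is approached as far as the arm can. A call with a gripper value outside its range is refused whole. "gripper" is the opening, from 0 (shut) to 1 (fully open), set as the call begins (left out, the last holds). The fingers move at their own pace and stop on an object; the grip force is fixed at half the most. Time passes only in rows, so rows that repeat a pose let the fingers close. It gives the time, the measured TCP pose, the force and the opening at its end, in the units of the state.
- bot.read_state(): the state, without advancing time (a new reading comes with each control period).
- bot.capture(name): name is "scene" or "top"; returns (picture, depth): 420x560x3 uint8, red, green, blue; 420x560 float32, m along the optical axis (not along the pixel's ray), 0 where there is no reading.
- bot.get_calibration(name): a dict with "mtx" (3x3 intrinsics, pixels), "pose" (4x4, takes a point from camera to world coordinates). Camera axes: x right, y up, looking along -z (the intrinsics and any distortion apply to the point x, -y, -z); pixel columns grow to the right and rows downward; lengths in m; the calibration is good to about 2 mm. A picture is of the moment at which its call begins. get_calibration takes no time and is no camera call.
- bot.hand_in(): hands the job in, once; it reports no verdict.
The state is a dict: "time_s": time; "joint_positions": joint angles; "qvel": joint speeds; "tau": joint torques, N m; "position": TCP position; "tcp_rot": TCP orientation; "force": force on the tool from outside, world axes, zero at the start; "moment": the same for the moment, N m; "opening": opening from 0.0 (shut) to 1.0 (fully open).
Only numpy, scipy, OpenCV 4.12 (cv2) and the standard library are available. Lean on these libraries where they do the work, as an engineer would, in place of code of your own. Each camera call takes 0.05 s, during which the arm holds its last target.

## Task

Hang up the two rinsed steel pails that have bail handles on the hook of the stand: the large pail first, far enough in to leave room, then the small one in front of it, nearer the tip, so that both hang still by their bails with nothing holding them. Leave the plain steel cup without a handle where it stands.

Things in the scene. Friction and masses are not known exactly. Their poses are not given: they have to be found in the camera images.
- large_pail: larger of two steel pails with a bail; cup 68 mm wide, 36 tall; 140 g. The 5 mm wire bail lies in its y-z plane: uprights 70 mm apart, from 95 mm above the cup's bottom sloping to a peak like a gable. Origin: underside of the peak, 120 mm above the bottom; z up. Dark grip tab on the peak, 10 (x) by 24 (y) by 30 mm tall, centre 18 mm above the origin. Half a turn about z is the same
- small_pail: smaller of two steel pails with a bail; cup 48 mm wide, 32 tall; 90 g. The 5 mm wire bail lies in its y-z plane: uprights 50 mm apart, from 61 mm above the cup's bottom sloping to a peak like a gable. Origin: underside of the peak, 78 mm above the bottom; z up. Dark grip tab on the peak, 10 (x) by 24 (y) by 30 mm tall, centre 18 mm above the origin. Half a turn about z is the same
- hook_stand: fixed stand: foot plate 100 by 80 mm, post 14 mm thick, one level round prong 10 mm thick along the stand's own -x, its top 150 mm above the worktop. Origin: on the worktop under the post's axis, z up. From that axis: stop collar (22 mm wide) ends at 44 mm; the level prong runs on to 108 mm; the upturned tip ends at 125 mm, its top 160 mm high
- hook_tip (a point): end of the prong's upturned tip, 120 mm from the post's axis and 155 mm above the worktop. Pails go on past it, bail square across the prong, peak at least 12 mm above the prong's top, then down. Both fit with the large bail about 55 mm and the small one about 89 mm from the post's axis. x, y, z as the stand's
- plain_cup: bystander: plain round steel cup without any handle, 60 mm across and 50 mm tall. Origin: centre of its underside, z up
Things that resemble listed ones, but are neither listed nor needed, are in the scene too. Leave any brown look-alike of the large_pail alone.

How it is judged:
By the outcome, as a careful person would: the job done as asked, in the order asked, and still so for the second after the job is handed in, with the robot touching nothing.
It also fails if it takes over 54 s, if anything falls off the work surface, if the arm or the gripper's body presses on something with over 40 N, if the wrist force passes 120 N, or if a joint passes its speed limit or range.

## Working session

There is one attempt and no reset: what is moved stays moved. The work goes in short steps, Python scripts to look and compute and a tool call to move; the robot and the scene stay as the last step left them, time stands still between calls to the robot, and variables do not carry over. Pictures are saved under pics/ and viewed, and the job is handed in when it is done.

Besides the shell and the picture viewer there is one more tool, called after "Emit:" as a command line: name --argument value ..., lists and objects as JSON in quotes. jog_arm: Moves the arm, as the interface text tells. Its arguments: {"type":"object","properties":{"motion":{"type":"array","items":{"type":"number"}},"gripper":{"type":"number"}},"required":["motion"]}

```bash
mkdir -p pics
cat > h.py <<'E'
import numpy as np, cv2
from rig import bot
def cap(n,f):
    p,d=bot.capture(n); cv2.imwrite(f'pics/{f}.png',p[:,:,::-1]); np.savez(f'pics/{f}.npz',p=p,d=d); return p,d
def w(n,u,v,dep):
    c=bot.get_calibration(n);K=c['mtx'];
    x=(u-K[0,2])/K[0,0]*dep;y=(v-K[1,2])/K[1,1]*dep
    P=c['pose']; return (P[:3,:3]@np.stack([x,-y,-dep*np.ones_like(x)])).T+P[:3,3]
def ray(n,u,v,z):
    c=bot.get_calibration(n);K=c['mtx'];P=c['pose']
    r=P[:3,:3]@np.array([(u-K[0,2])/K[0,0],-(v-K[1,2])/K[1,1],-1.])
    o=P[:3,3]; return o+r*(z-o[2])/r[2]
E
python3 - <<'E'
from h import *
for n in('scene','top'):
    cap(n,n+'0'); c=bot.get_calibration(n); print(n,c)
print(bot.read_state())
E
```

```text
scene {'mtx': array([[396.42981948,   0.        , 276.44621864],
       [  0.        , 396.42981948, 206.39663431],
       [  0.        ,   0.        ,   1.        ]]), 'pose': array([[ 0.91160204,  0.2168296 , -0.34923723,  0.18209125],
       [-0.41087581,  0.50698102, -0.75772774, -0.55247551],
       [ 0.01275885,  0.83423928,  0.55125496,  0.63170549],
       [ 0.        ,  0.        ,  0.        ,  1.        ]])}
top {'mtx': array([[540.56814142,   0.        , 285.38677772],
       [  0.        , 540.56814142, 210.504646  ],
       [  0.        ,   0.        ,   1.        ]]), 'pose': array([[-0.40195558,  0.88242656, -0.24444852,  0.18114097],
       [-0.91563711, -0.38550452,  0.11399544,  0.31189962],
       [ 0.00635659,  0.26964723,  0.96293819,  1.35754596],
       [ 0.        ,  0.        ,  0.        ,  1.        ]])}
{'time_s': 0.1, 'joint_positions': array([ 6.10467267e+01,  3.02746164e+01,  8.21465386e+01,  6.18431198e-04,
        6.76912190e+01, -1.02284057e+01]), 'qvel': array([-0.05873563, -0.12542656, -0.27903926,  0.04927665, -0.00251626,
       -0.00044775]), 'tau': array([-7.22428267e-04, -4.40985775e+01, -1.77149230e+01,  6.34684274e-02,
        5.34146593e-02, -2.25147909e-05]), 'position': array([0.20032465, 0.59139047, 0.2436729 ]), 'tcp_rot': array([[ 9.47069546e-01, -9.58193501e-04,  3.21027035e-01],
       [-3.21028265e-01, -1.71132878e-03,  9.47068067e-01],
       [-3.58091662e-04, -9.99998077e-01, -1.92835457e-03]]), 'force': array([ 0.06122464, -0.99043112, -0.2755203 ]), 'moment': array([ 0.02835126, -0.01620252,  0.01023991]), 'opening': 1.002078937270198}
```

View pics/scene0.png

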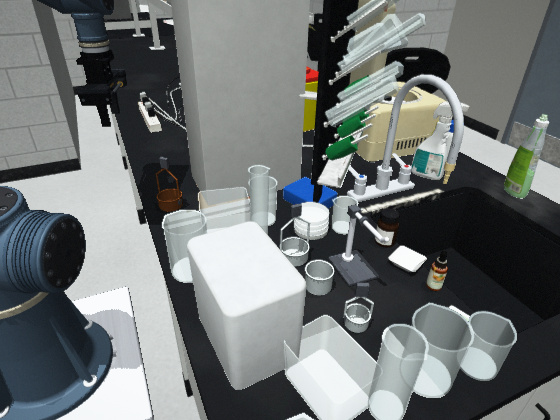

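View pics/top0.png

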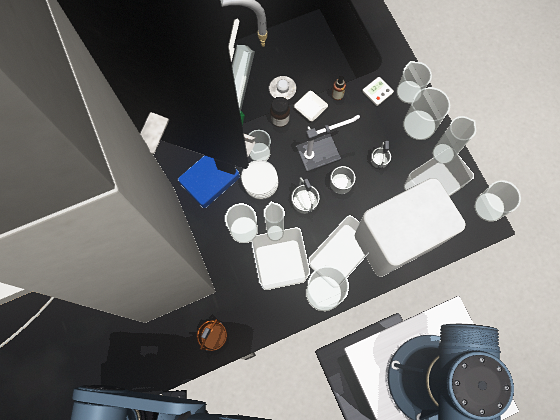

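Run:
```python
import cv2
a=cv2.imread('pics/scene0.png')[190:340,260:420]; b=cv2.imread('pics/top0.png')[100:220,270:410]
cv2.imwrite('pics/c1.png',cv2.resize(a,None,fx=5,fy=5,interpolation=cv2.INTER_CUBIC)[:,:800][:600*2][:750])
a=cv2.resize(a,(640,600),interpolation=cv2.INTER_CUBIC);cv2.imwrite('pics/c1.png',a)
cv2.imwrite('pics/c2.png',cv2.resize(b,(700,600),interpolation=cv2.INTER_CUBIC))
```

```text
(no output)
```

View pics/c1.png

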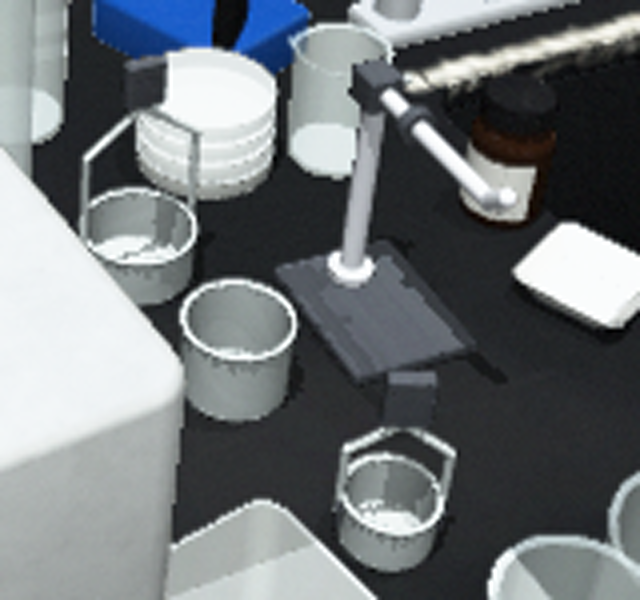

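View pics/c2.png

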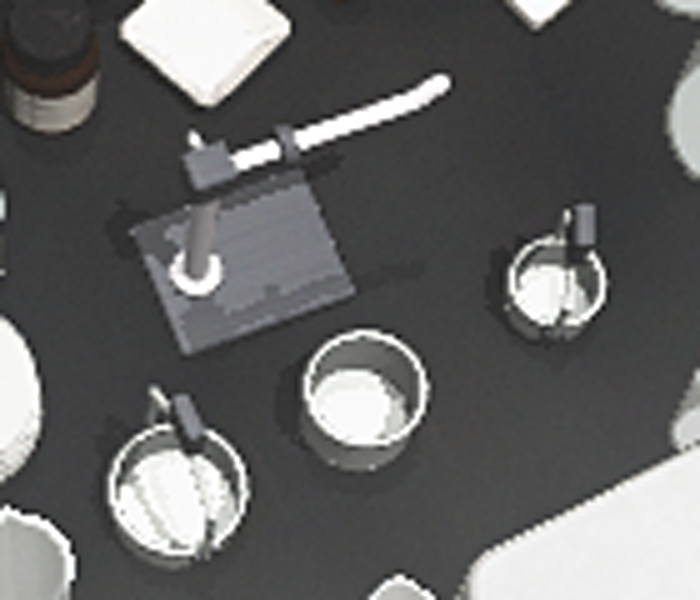

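```bash
cat >> h.py <<'E'
def tri(us,ut):
    P=[]
    for n,uv in(('scene',us),('top',ut)):
        c=bot.get_calibration(n);M=np.linalg.inv(c['pose']);M=np.diag([1,-1,-1,1.])@M;P.append(c['mtx']@M[:3])
    X=cv2.triangulatePoints(P[0],P[1],np.array(us,float).reshape(2,1),np.array(ut,float).reshape(2,1))[:,0];X=X[:3]/X[3]
    e=[]
    for p,uv in zip(P,(us,ut)):
        q=p@np.r_[X,1];e.append(np.round(q[:2]/q[2]-uv,1))
    return X.round(4),e
def cloud(n,f):
    z=np.load(f'pics/{f}.npz');p,d=z['p'],z['d'];v,u=np.mgrid[:420,:560]
    return p,d,w(n,u.ravel(),v.ravel(),d.ravel()).reshape(420,560,3)
E
python3 - <<'E'
from h import *
S=lambda x,y:np.array([260+x/4-.375,190+y/4-.375]);T=lambda x,y:np.array([270+x/5-.4,100+y/5-.4])
print('Ltab',tri(S(147,83),T(188,416)))
print('Stab',tri(S(411,400),T(586,224)))
print('tip',tri(S(508,198),T(444,83)))
print('collar',tri(S(411,118),T(289,144)))
for n in('scene','top'):
    p,d,X=cloud(n,n+'0')
    print(n)
    for nm,(us) in dict(Ltab=(S(147,83),T(188,416)),Stab=(S(411,400),T(586,224)),tip=(S(508,198),T(444,83)),collar=(S(411,118),T(289,144)),mid=(S(450,155),T(360,115)),foot=(S(400,310),T(280,260)),posttop=(S(375,85),T(208,165)),Lcup=(S(139,255),T(170,480)),plain=(S(237,350),T(360,405))).items():
        u,v=np.round(us[n=='top']).astype(int); q=X[v-1:v+2,u-1:u+2].reshape(-1,3); print(nm,np.median(q,0).round(4),p[v,u],'zrange',q[:,2].min().round(3),q[:,2].max().round(3))
E
```

```text
Ltab (array([0.531 , 0.0931, 0.139 ]), [array([ 1. , -0.3]), array([0.1, 0.5])])
Stab (array([ 0.5547, -0.1385,  0.099 ]), [array([ 1.6, -0.6]), array([0. , 0.7])])
tip (array([ 0.6329, -0.0885,  0.1562]), [array([-0.,  0.]), array([ 0., -0.])])
collar (array([ 0.6351, -0.0069,  0.1508]), [array([ 0.6, -0.2]), array([0. , 0.3])])
scene
Ltab [0.5251 0.0883 0.1436] [51 54 59] zrange 0.141 0.147
Stab [ 0.5493 -0.1402  0.101 ] [51 55 59] zrange 0.097 0.104
tip [ 0.6326 -0.0905  0.1585] [250 251 252] zrange 0.156 0.159
collar [ 0.6307 -0.0094  0.1535] [ 90  94 104] zrange 0.152 0.155
mid [ 0.6337 -0.0397  0.1501] [251 252 253] zrange 0.001 0.151
foot [ 0.6488 -0.0075  0.0105] [ 97 102 112] zrange 0.009 0.012
posttop [0.6289 0.0226 0.1549] [84 90 98] zrange 0.151 0.156
Lcup [0.534  0.1071 0.0033] [177 187 187] zrange 0.001 0.005
plain [0.549  0.0073 0.0034] [178 188 187] zrange 0.002 0.009
top
Ltab [0.5273 0.0963 0.1539] [140 142 147] zrange 0.149 0.156
Stab [ 0.5526 -0.1356  0.1136] [126 126 134] zrange 0.108 0.115
tip [ 0.6313 -0.0856  0.1611] [255 255 255] zrange 0.158 1.358
collar [ 0.635  -0.005   0.1555] [133 133 138] zrange 0.154 0.158
mid [ 0.6356 -0.0466  0.149 ] [253 253 253] zrange 0.146 0.153
foot [ 0.6276 -0.0117  0.0109] [127 127 133] zrange 0.007 0.016
posttop [0.6378 0.036  0.1576] [130 130 136] zrange 0.156 0.162
Lcup [0.5423 0.0905 0.003 ] [250 249 249] zrange -0.001 0.008
plain [ 0.5391 -0.0181  0.0026] [249 249 249] zrange 0.001 0.006
```

Run:
```python
from h import *
for nm,c,zl in(('L',(0.53,0.093),(.045,.16)),('S',(0.553,-0.138),(.04,.12)),):
  for n in('scene','top'):
    p,d,X=cloud(n,n+'0'); m=(d>0)&(np.hypot(X[...,0]-c[0],X[...,1]-c[1])<.06)&(X[...,2]>zl[0])&(X[...,2]<zl[1])
    q=X[m];g=p[m].mean(1);z=q[:,2]
    o=np.argsort(z)
    print(nm,n,len(q))
    t=z>zl[1]-.047  # tab area
    t&=g<160
    r=cv2.minAreaRect((q[t][:,:2]*1000).astype(np.float32)); print(' tab',t.sum(),np.round(q[t].mean(0),4),z[t].min().round(3),z[t].max().round(3),r)
    b=~t
    print(' wire'); print(np.c_[q[b],g[b]][np.argsort(q[b][:,1])][::max(1,b.sum()//25)].round(3).tolist())
```

```text
L scene 286
 tab 152 [0.5256 0.0904 0.1389] 0.113 0.155 ((526.9860229492188, 92.73905181884766), (12.028690338134766, 24.911802291870117), 86.01837921142578)
 wire
[[0.549, 0.088, 0.11, 227.667], [0.493, 0.09, 0.1, 222.0], [0.551, 0.09, 0.105, 149.333], [0.562, 0.091, 0.096, 139.667], [0.561, 0.091, 0.067, 154.0], [0.563, 0.091, 0.078, 144.667], [0.508, 0.091, 0.108, 144.667], [0.554, 0.091, 0.104, 187.667], [0.554, 0.092, 0.101, 151.333], [0.543, 0.092, 0.112, 149.667], [0.496, 0.092, 0.098, 87.667], [0.561, 0.092, 0.046, 154.0], [0.496, 0.092, 0.103, 244.0], [0.506, 0.092, 0.108, 229.0], [0.561, 0.092, 0.081, 156.333], [0.492, 0.092, 0.076, 146.0], [0.494, 0.093, 0.1, 244.333], [0.489, 0.093, 0.09, 81.333], [0.563, 0.093, 0.097, 218.0], [0.56, 0.093, 0.069, 148.667], [0.495, 0.093, 0.071, 59.333], [0.514, 0.093, 0.114, 235.0], [0.495, 0.093, 0.083, 64.333], [0.507, 0.094, 0.11, 201.667], [0.49, 0.094, 0.086, 81.0], [0.551, 0.095, 0.102, 139.333], [0.562, 0.095, 0.099, 235.667]]
L top 123
 tab 64 [0.526  0.0964 0.1476] 0.117 0.159 ((526.4235229492188, 95.1932144165039), (10.21460914
[... 2629 characters left out ...]
 89.667], [0.574, -0.142, 0.046, 81.0], [0.57, -0.141, 0.07, 137.333], [0.546, -0.13, 0.067, 188.333], [0.542, -0.13, 0.071, 239.667], [0.543, -0.13, 0.075, 240.0], [0.54, -0.129, 0.068, 237.667], [0.534, -0.128, 0.062, 243.0], [0.535, -0.127, 0.068, 237.333], [0.532, -0.127, 0.061, 239.0], [0.54, -0.126, 0.072, 187.0], [0.53, -0.126, 0.061, 243.0], [0.535, -0.126, 0.076, 238.0], [0.537, -0.125, 0.067, 191.0], [0.538, -0.125, 0.071, 179.667], [0.531, -0.124, 0.059, 249.333], [0.534, -0.124, 0.067, 225.333], [0.532, -0.123, 0.065, 230.667], [0.527, -0.123, 0.056, 163.0], [0.528, -0.122, 0.062, 94.333], [0.529, -0.122, 0.051, 86.667], [0.53, -0.121, 0.043, 72.333], [0.529, -0.12, 0.062, 62.0]]
```

Run:
```python
from h import *
A=[]
for n in('scene','top'):
    p,d,X=cloud(n,n+'0'); A.append(X[d>0].reshape(-1,3))
Q=np.vstack(A); 
# height map 25mm cells
xs=np.arange(0.05,0.95,.03); ys=np.arange(.75,-.45,-.03)
H=np.full((len(xs),len(ys)),-1.)
for q in Q:
    i=int((q[0]-.05)//.03); j=int((.75-q[1])//.03)
    if 0<=i<len(xs) and 0<=j<len(ys): H[i,j]=max(H[i,j],q[2])
print('      '+' '.join('%4d'%(y*100-1.5) for y in ys))
for i,x in enumerate(xs): print('%5.3f '%(x+.015)+' '.join('%4d'%(h*1000) if h>-1 else '   .' for h in H[i]))
p,d,X=cloud('top','top0')
m=(d>0)&(X[...,2]>.138)&(X[...,2]<.165)&(p.min(2)>200)&(np.abs(X[...,0]-.635)<.03)&(X[...,1]<.01)&(X[...,1]>-.11)
q=X[m];o=np.argsort(q[:,1]);print(q[o][::6].round(4).tolist())
p,d,X=cloud('scene','scene0')
m=(d>0)&(X[...,2]>.138)&(X[...,2]<.165)&(p.min(2)>200)&(np.abs(X[...,0]-.635)<.03)&(X[...,1]<.01)&(X[...,1]>-.11)
q=X[m];o=np.argsort(q[:,1]);print(q[o][::10].round(4).tolist())
```

```text
73   70   67   64   61   58   55   52   49   46   43   40   37   34   31   28   25   22   19   16   13   10    7    4    1   -1   -4   -7  -10  -13  -16  -19  -22  -25  -28  -31  -34  -37  -40  -43
0.065    .    .    .    .    .    . -857 -849 -853 -844 -850 -847 -855 -841 -848 -850 -850 -851 -771    6    6    9   75  343  347  347  341  327  304    3    3    .    .    .    .    .    .    .    .    .
0.095 -867 -865 -864 -865 -858 -850  522  525 -851 -853 -846 -849 -850 -850 -853 -854 -851 -847 -782    5    6    7   15   20  318  330  333  328    6   10    6    .    .    .    .    .    .    .    .    .
0.125 -858 -852 -856 -856 -851  504  523  526 -853 -854 -847 -851  696  679 -849 -847 -850 -852 -783    4    7    8    9    8  284  314  288    8    7    7    4 -861 -853 -851 -855 -855 -855 -850 -850 -850
0.155 -858 -855 -855 -854  491  520  520  336  335  623  652  699  702 -849 -851 -854 -851 -852 -779    4    6    4    6    8    6    5    6    6    9    7    2 -853 -846 -851 -852 -850 -849 -850 -845 -851
0.185 -857 -857 -842 -847 -846  511  529  392  613  620  613 -851 -850 -850 -8
[... 5451 characters left out ...]
635, 0.1476], [0.639, -0.059, 0.1479], [0.6317, -0.0547, 0.1547], [0.6317, -0.0495, 0.1534], [0.6398, -0.0461, 0.146], [0.6364, -0.0412, 0.1512], [0.6391, -0.0373, 0.1493], [0.6343, -0.0321, 0.1519], [0.6328, -0.0287, 0.1521], [0.6346, -0.0241, 0.1525], [0.6312, -0.02, 0.1514], [0.6383, -0.0152, 0.1528], [0.6341, -0.0104, 0.154], [0.6367, 0.0017, 0.1535], [0.6378, 0.0062, 0.1494]]
[[0.6331, -0.0924, 0.1569], [0.6294, -0.0873, 0.1593], [0.6301, -0.0731, 0.1489], [0.635, -0.0662, 0.15], [0.6348, -0.0597, 0.1505], [0.6328, -0.0524, 0.151], [0.631, -0.0451, 0.1491], [0.6312, -0.0379, 0.1492], [0.6371, -0.0295, 0.1495], [0.6344, -0.0224, 0.1506], [0.6346, -0.015, 0.1508], [0.6393, 0.0099, 0.149]]
```

```bash
cat > plan.py <<'E'
import numpy as np
def rows(start,wps,ns):
    # start,(x,y,z m,yaw deg); wps same; ns rows per segment. prints int rows
    p=np.array(start,float);s=np.radians(p[3]);c0=p.copy();out=[]
    for w,n in zip(wps,ns):
        w=np.array(w,float)
        for k in range(1,n+1):
            q=p+(w-p)*k/n;d=(q-c0)[:3]*1000
            out.append([d@[np.sin(s),-np.cos(s),0],-d[2],d@[np.cos(s),np.sin(s),0],0,-(q[3]-c0[3]),0])
        p=w
    o=np.round(np.array(out),0).astype(int)
    print(o.ravel().tolist(),len(o)); print('max step',np.abs(np.diff(np.r_[np.zeros((1,6)),o],axis=0)).max(0))
E
python3 -c "
from plan import *
rows((.201,.592,.245,71.27),[(.135,.40,.30,55),(.30,.265,.30,12),(.43,.10,.30,-1.5),(.527,.0945,.27,-1.5)],[5,6,5,4])"
python3 - <<'E'
import cv2
cv2.imwrite('pics/c3.png',cv2.resize(cv2.imread('pics/scene0.png')[0:160,40:180],None,fx=4,fy=3.7))
E
```

```text
[0, -11, -41, 0, 3, 0, 0, -22, -81, 0, 7, 0, -1, -33, -122, 0, 10, 0, -1, -44, -162, 0, 13, 0, -1, -55, -203, 0, 16, 0, 32, -55, -216, 0, 23, 0, 66, -55, -228, 0, 31, 0, 99, -55, -240, 0, 38, 0, 132, -55, -253, 0, 45, 0, 165, -55, -265, 0, 52, 0, 199, -55, -278, 0, 59, 0, 234, -55, -301, 0, 62, 0, 269, -55, -324, 0, 65, 0, 304, -55, -347, 0, 67, 0, 340, -55, -370, 0, 70, 0, 375, -55, -392, 0, 73, 0, 398, -47, -386, 0, 73, 0, 422, -40, -379, 0, 73, 0, 445, -33, -373, 0, 73, 0, 468, -25, -366, 0, 73, 0] 20
max step [36. 11. 41.  0.  8.  0.]
```

View pics/c3.png

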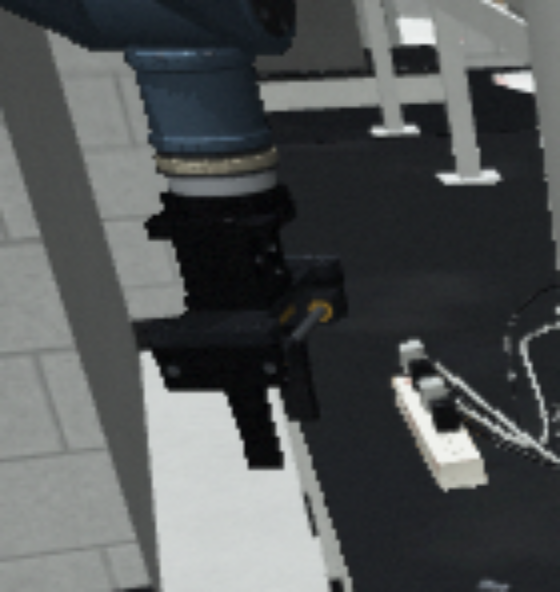

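Things that could be mistaken for the targets, with their scene pixels:
- large pail: (295,240), steel with a dark tab at (296,211). This is the one to take.
- brown look-alike: (170,195). Leave it.
- small pail: (357,315), tab at (362,290).
- plain cup: (320,275), no bail. Leave it.

The crop confirms these choices. The tab heights (0.139 and 0.099) match the expected 0.138 and 0.096.

Emit:
jog_arm --motion '[0,-11,-41,0,3,0,0,-22,-81,0,7,0,-1,-33,-122,0,10,0,-1,-44,-162,0,13,0,-1,-55,-203,0,16,0,32,-55,-216,0,23,0,66,-55,-228,0,31,0,99,-55,-240,0,38,0,132,-55,-253,0,45,0,165,-55,-265,0,52,0,199,-55,-278,0,59,0,234,-55,-301,0,62,0,269,-55,-324,0,65,0,304,-55,-347,0,67,0,340,-55,-370,0,70,0,375,-55,-392,0,73,0,398,-47,-386,0,73,0,422,-40,-379,0,73,0,445,-33,-373,0,73,0,468,-25,-366,0,73,0]' --gripper 1

```text
time_s: 2.6
position: [0.5268, 0.0949, 0.2689]
tcp_rot: [[-0.03, -0.001, 1.0], [-1.0, -0.0, -0.03], [0.0, -1.0, -0.001]]
force: [-0.6, -0.3, 0.0]
opening: 0.996
```

Run:
```python
from h import *
cap('scene','s1')
s=bot.read_state();print(s['time_s'],s['position'],s['tcp_rot'].round(3),s['force'])
```

```text
2.65 [0.52998441 0.09446403 0.26806509] [[-0.031  0.002  1.   ]
 [-1.    -0.    -0.031]
 [ 0.    -1.     0.002]] [ 2.19902186  0.31269476 -0.49927148]
```

View pics/s1.png

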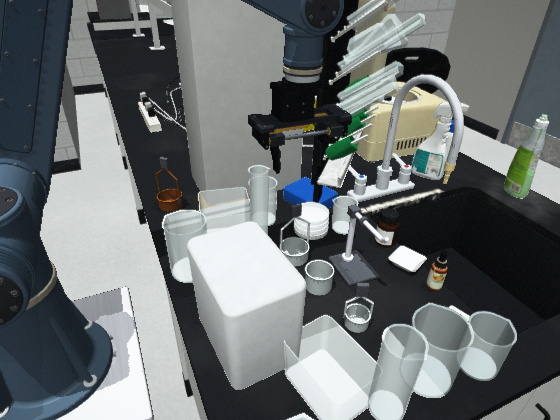

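Emit:
jog_arm --motion '[0,30,0,0,0,0,0,60,0,0,0,0,0,85,0,0,0,0,0,100,0,0,0,0,0,115,0,0,0,0,0,123,0,0,0,0,0,123,0,0,0,0,0,123,0,0,0,0]'

```text
time_s: 3.65
position: [0.5268, 0.0951, 0.1471]
tcp_rot: [[-0.03, 0.001, 1.0], [-1.0, -0.0, -0.03], [-0.0, -1.0, 0.001]]
force: [0.4, 0.4, -0.4]
opening: 1.0
```

Emit:
jog_arm --motion '[0,0,0,0,0,0,0,0,0,0,0,0,0,0,0,0,0,0,0,0,0,0,0,0,0,0,0,0,0,0,0,0,0,0,0,0,0,0,0,0,0,0]' --gripper 0

```text
time_s: 4.53
position: [0.5264, 0.0951, 0.1465]
tcp_rot: [[-0.03, 0.0, 1.0], [-1.0, -0.0, -0.03], [0.0, -1.0, 0.0]]
force: [1.1, -0.3, 0.7]
opening: 0.289
```

Run:
```python
from h import *
cap('scene','s2')
s=bot.read_state();print(s['time_s'],s['position'],s['force'])
cv2.imwrite('pics/c4.png',cv2.resize(cv2.imread('pics/s2.png')[100:300,220:420],None,fx=3,fy=3))
```

```text
4.575 [0.52641703 0.09502257 0.14652396] [ 0.43536459  0.26651824 -1.08900459]
```

View pics/c4.png

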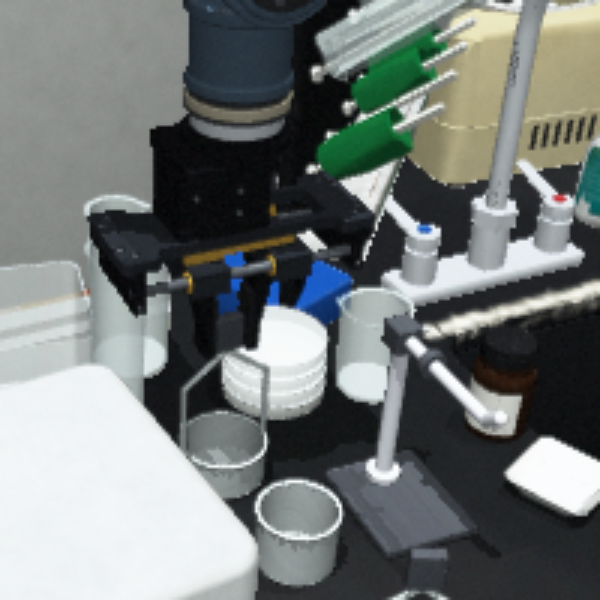

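```bash
python3 -c "
from plan import *
rows((.527,.0948,.147,-1.73),[(.527,.0948,.327,-1.73),(.632,-.135,.327,-1.73),(.632,-.135,.202,-1.73),(.632,-.135,.202,-1.73)],[5,8,5,1])"
```

```text
[0, -36, 0, 0, 0, 0, 0, -72, 0, 0, 0, 0, 0, -108, 0, 0, 0, 0, 0, -144, 0, 0, 0, 0, 0, -180, 0, 0, 0, 0, 28, -180, 14, 0, 0, 0, 57, -180, 28, 0, 0, 0, 85, -180, 42, 0, 0, 0, 113, -180, 56, 0, 0, 0, 142, -180, 70, 0, 0, 0, 170, -180, 84, 0, 0, 0, 198, -180, 98, 0, 0, 0, 227, -180, 112, 0, 0, 0, 227, -155, 112, 0, 0, 0, 227, -130, 112, 0, 0, 0, 227, -105, 112, 0, 0, 0, 227, -80, 112, 0, 0, 0, 227, -55, 112, 0, 0, 0, 227, -55, 112, 0, 0, 0] 19
max step [29. 36. 14.  0.  0.  0.]
```

Emit:
jog_arm --motion '[0,-15,0,0,0,0,0,-50,0,0,0,0,0,-95,0,0,0,0,0,-140,0,0,0,0,0,-180,0,0,0,0,25,-180,12,0,0,0,55,-180,27,0,0,0,85,-180,42,0,0,0,113,-180,56,0,0,0,142,-180,70,0,0,0,170,-180,84,0,0,0,198,-180,98,0,0,0,218,-180,108,0,0,0,227,-160,112,0,0,0,227,-130,112,0,0,0,227,-100,112,0,0,0,227,-75,112,0,0,0,227,-58,112,0,0,0,227,-55,112,0,0,0,227,-55,112,0,0,0]'

```text
time_s: 7.08
position: [0.6318, -0.1351, 0.2019]
tcp_rot: [[-0.03, 0.001, 1.0], [-1.0, -0.0, -0.03], [0.0, -1.0, 0.001]]
force: [0.5, -0.3, -1.4]
opening: 0.273
```

Run:
```python
from h import *
cap('scene','s3');cap('top','t3')
s=bot.read_state();print(s['time_s'],s['position'],s['force'])
a=cv2.resize(cv2.imread('pics/s3.png')[140:340,280:480],None,fx=2,fy=2);b=cv2.resize(cv2.imread('pics/t3.png')[60:260,260:460],None,fx=2,fy=2)
cv2.imwrite('pics/c5.png',np.hstack([a,b]))
```

```text
7.175 [ 0.63218553 -0.13540078  0.20273134] [ 0.269999   -0.88849169 -1.74361468]
```

View pics/c5.png

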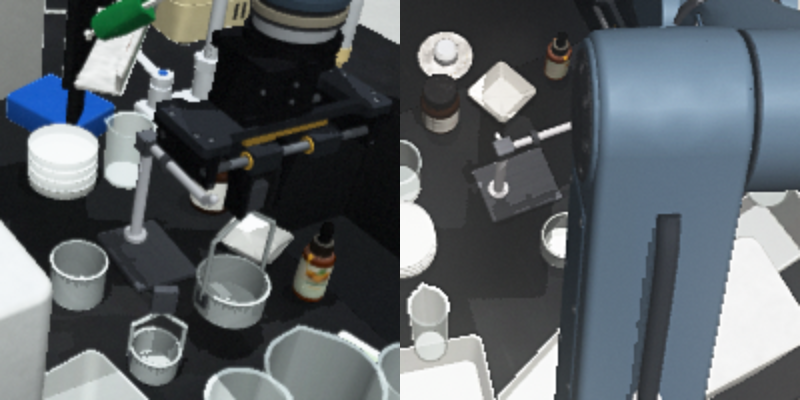

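Run:
```python
from h import *
p,d,X=cloud('scene','s3')
m=(d>0)&(np.abs(X[...,0]-.632)<.045)&(np.abs(X[...,1]+.135)<.02)&(X[...,2]>.105)&(X[...,2]<.185)&(p.mean(2)>95)
q=X[m];print(len(q))
for a,b in((.587,.605),(.605,.62),(.62,.632),(.632,.645),(.645,.66),(.66,.68)):
    k=(q[:,0]>a)&(q[:,0]<b)
    if k.any(): print(a,k.sum(),np.median(q[k],0).round(4),q[k][:,2].min().round(3),q[k][:,2].max().round(3))
m=(d>0)&(np.abs(X[...,0]-.632)<.03)&(np.abs(X[...,1]+.085)<.012)&(X[...,2]>.145)&(X[...,2]<.165)
q=X[m];print('tip',len(q),np.median(q,0),q[:,1].min(),q[:,2].max())
```

```text
174
0.587 60 [ 0.5967 -0.1377  0.1375] 0.105 0.16
0.605 29 [ 0.6126 -0.1372  0.1649] 0.159 0.172
0.62 4 [ 0.6257 -0.1386  0.174 ] 0.172 0.178
0.632 11 [ 0.6386 -0.1389  0.1725] 0.168 0.177
0.645 14 [ 0.652  -0.1385  0.1627] 0.157 0.17
0.66 56 [ 0.6654 -0.1381  0.133 ] 0.105 0.156
tip 43 [ 0.62913814 -0.08579067  0.15526049] -0.09340978871904948 0.1605212500129511
```

Emit:
jog_arm --motion '[-8,0,0,0,0,0,-20,0,0,0,0,0,-35,0,0,0,0,0,-50,0,0,0,0,0,-65,0,0,0,0,0,-80,0,0,0,0,0,-95,0,0,0,0,0,-106,0,-1,0,0,0,-112,0,-1,0,0,0,-112,0,-1,0,0,0,-112,0,-1,0,0,0]'

```text
time_s: 8.55
position: [0.6339, -0.0237, 0.2016]
tcp_rot: [[-0.031, 0.0, 1.0], [-1.0, -0.0, -0.031], [0.0, -1.0, 0.0]]
force: [-0.1, 0.3, -1.8]
opening: 0.271
```

Run:
```python
from h import *
cap('scene','s4')
s=bot.read_state();print(s['time_s'],s['position'],s['force'])
a=cv2.resize(cv2.imread('pics/s4.png')[150:300,280:430],None,fx=4,fy=4)
cv2.imwrite('pics/c6.png',a)
```

```text
8.6 [ 0.63391806 -0.02380119  0.20154046] [-0.11325314 -0.1077509  -1.28265666]
```

View pics/c6.png

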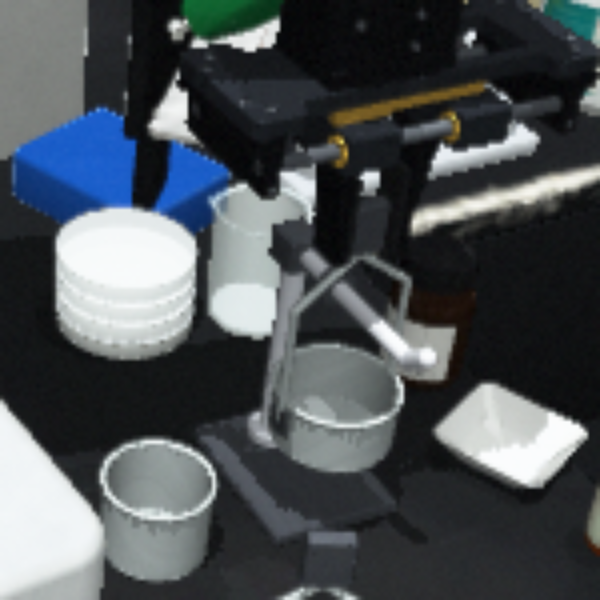

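Emit:
jog_arm --motion '[0,6,0,0,0,0,0,12,0,0,0,0,0,18,0,0,0,0,0,22,0,0,0,0,0,24,0,0,0,0,0,24,0,0,0,0,0,24,0,0,0,0]'

```text
time_s: 9.48
position: [0.6351, -0.0234, 0.1783]
tcp_rot: [[-0.03, 0.003, 1.0], [-1.0, -0.001, -0.03], [0.0, -1.0, 0.003]]
force: [3.4, 0.4, 1.5]
opening: 0.266
```

Run:
```python
from h import *
s=bot.read_state();print(s['time_s'],s['position'],s['force'],s['opening'])
cap('scene','s5')
cv2.imwrite('pics/c7.png',cv2.resize(cv2.imread('pics/s5.png')[150:300,280:430],None,fx=4,fy=4))
```

```text
9.475 [ 0.63505507 -0.02343019  0.17825367] [3.39289818 0.38277578 1.51213875] 0.2662375818571532
```

View pics/c7.png

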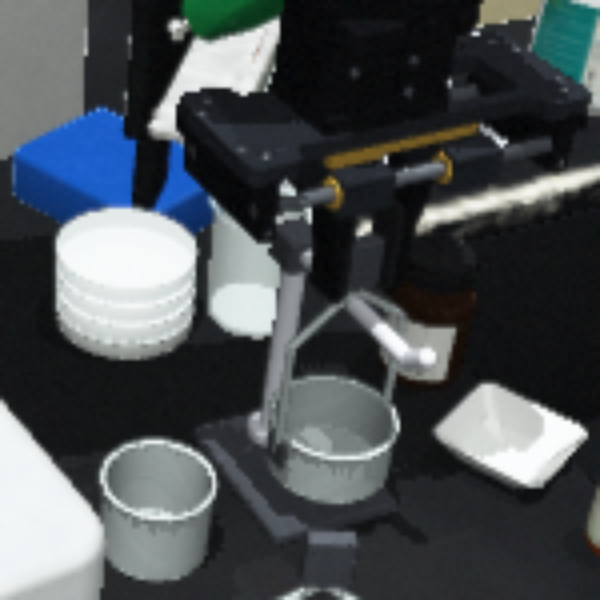

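Emit:
jog_arm --motion '[0,0,1,0,0,0,0,0,2,0,0,0,0,0,2,0,0,0,0,0,2,0,0,0]'

```text
time_s: 10.02
position: [0.6357, -0.0234, 0.1778]
tcp_rot: [[-0.03, -0.0, 1.0], [-1.0, -0.0, -0.03], [0.0, -1.0, -0.0]]
force: [-0.3, 0.2, 4.5]
opening: 0.269
```

Emit:
jog_arm --motion '[0,0,0,0,0,0,0,0,0,0,0,0,0,0,0,0,0,0,0,0,0,0,0,0]' --gripper 0.6

```text
time_s: 10.52
position: [0.6355, -0.0232, 0.1771]
tcp_rot: [[-0.03, -0.001, 1.0], [-1.0, 0.0, -0.03], [-0.0, -1.0, -0.001]]
force: [0.9, -0.2, 0.1]
opening: 0.575
```

Emit:
jog_arm --motion '[0,-10,0,0,0,0,0,-30,0,0,0,0,0,-60,0,0,0,0,0,-100,0,0,0,0,0,-100,0,0,0,0]'

```text
time_s: 11.15
position: [0.6382, -0.0237, 0.2824]
tcp_rot: [[-0.03, 0.009, 1.0], [-1.0, -0.002, -0.03], [0.002, -1.0, 0.009]]
force: [-0.5, -0.4, -0.2]
opening: 0.596
```

Run:
```python
from h import *
s=bot.read_state();print(s['time_s'],s['position'],s['force'],s['opening'])
cap('scene','s6')
cv2.imwrite('pics/c8.png',cv2.resize(cv2.imread('pics/s6.png')[150:300,280:430],None,fx=4,fy=4))
p,d,X=cloud('scene','s6')
def box(nm,x,y,z,g=None):
    m=(d>0)&(X[...,0]>x[0])&(X[...,0]<x[1])&(X[...,1]>y[0])&(X[...,1]<y[1])&(X[...,2]>z[0])&(X[...,2]<z[1])
    q=X[m]; print(nm,len(q),np.median(q,0).round(4),q.min(0).round(3),q.max(0).round(3)) if len(q) else print(nm,0)
box('Ltab',(.61,.66),(-.06,.0),(.162,.195))
box('Lwl',(.59,.61),(-.07,.01),(.07,.12));box('Lwr',(.66,.685),(-.07,.01),(.07,.12))
box('Stab',(.52,.58),(-.17,-.1),(.085,.12))
```

```text
11.15 [ 0.63821109 -0.02370487  0.28243773] [-0.51677154 -0.3943459  -0.24664401] 0.5964506395569514
Ltab 133 [ 0.6322 -0.0286  0.1767] [ 0.621 -0.031  0.162] [ 0.647 -0.019  0.187]
Lwl 45 [ 0.6003 -0.026   0.0947] [ 0.598 -0.03   0.07 ] [ 0.604 -0.022  0.118]
Lwr 41 [ 0.67   -0.0264  0.0809] [ 0.661 -0.046  0.07 ] [ 0.675 -0.     0.119]
Stab 183 [ 0.5491 -0.1389  0.1024] [ 0.539 -0.146  0.085] [ 0.561 -0.129  0.113]
```

View pics/c8.png

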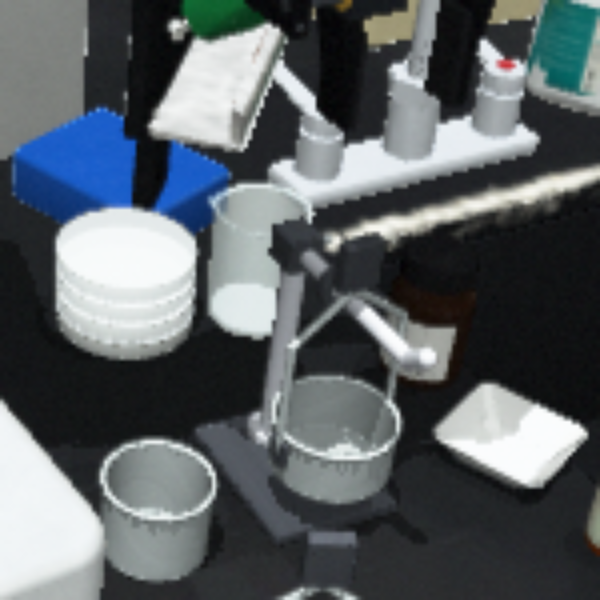

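Run:
```python
from h import *
c=np.array([.5515,-.135]);a=np.radians(-27);ez=np.array([np.cos(a),np.sin(a)]);ex=np.array([np.sin(a),-np.cos(a)])
for n,f in(('scene','scene0'),('top','top0')):
    p,d,X=cloud(n,f)
    q=X[(d>0)&(X[...,2]>.125)&(X[...,2]<.4)]
    r=(q[:,:2]-c)@np.c_[ez,ex]
    k=(np.abs(r[:,0])<.15)&(np.abs(r[:,1])<.09)
    print(n,k.sum()); 
    kk=k&(q[:,2]>.19); 
    for lo in np.arange(-.09,.09,.015):
        s=kk&(r[:,1]>=lo)&(r[:,1]<lo+.015)&(r[:,0]<0)
        if s.any(): print(' box: ex',lo.round(3),'max ez',r[s,0].max().round(4))
    s=k&(r[:,0]>-.05)
    o=np.argsort(np.abs(r[s,1])); print(np.c_[r[s],q[s]][o][:8].round(3).tolist())
```

```text
scene 591
 box: ex 0.015 max ez -0.1475
 box: ex 0.03 max ez -0.1371
 box: ex 0.045 max ez -0.127
 box: ex 0.06 max ez -0.1191
 box: ex 0.075 max ez -0.1113
[[0.103, 0.055, 0.618, -0.231, 0.128], [0.106, 0.057, 0.62, -0.234, 0.128], [0.108, 0.057, 0.621, -0.235, 0.128], [0.104, 0.058, 0.618, -0.234, 0.129], [0.1, 0.059, 0.614, -0.233, 0.129], [0.102, 0.059, 0.616, -0.234, 0.13], [0.108, 0.059, 0.621, -0.237, 0.13], [0.112, 0.06, 0.624, -0.239, 0.127]]
top 382
 box: ex 0.015 max ez -0.144
 box: ex 0.03 max ez -0.1351
 box: ex 0.045 max ez -0.1269
 box: ex 0.06 max ez -0.1171
 box: ex 0.075 max ez -0.1109
[[0.101, 0.055, 0.616, -0.229, 0.134], [0.107, 0.056, 0.621, -0.234, 0.127], [0.108, 0.058, 0.621, -0.235, 0.131], [0.111, 0.058, 0.624, -0.237, 0.131], [0.1, 0.058, 0.614, -0.232, 0.131], [0.103, 0.058, 0.617, -0.234, 0.13], [0.106, 0.058, 0.619, -0.235, 0.129], [0.099, 0.06, 0.613, -0.233, 0.132]]
```

```bash
python3 -c "
from plan import *
rows((.636,-.0232,.278,-1.73),[(.5515,-.135,.22,-27),(.5515,-.135,.105,-27),(.5515,-.135,.105,-27)],[6,6,2])"
```

```text
[19, 10, -14, 0, 4, 0, 38, 19, -27, 0, 8, 0, 57, 29, -41, 0, 13, 0, 76, 39, -54, 0, 17, 0, 95, 48, -68, 0, 21, 0, 114, 58, -81, 0, 25, 0, 114, 77, -81, 0, 25, 0, 114, 96, -81, 0, 25, 0, 114, 116, -81, 0, 25, 0, 114, 135, -81, 0, 25, 0, 114, 154, -81, 0, 25, 0, 114, 173, -81, 0, 25, 0, 114, 173, -81, 0, 25, 0, 114, 173, -81, 0, 25, 0] 14
max step [19. 20. 14.  0.  5.  0.]
```

Emit:
jog_arm --motion '[19,0,-14,0,4,0,38,10,-27,0,8,0,57,20,-41,0,13,0,76,30,-54,0,17,0,95,45,-68,0,21,0,114,58,-81,0,25,0,114,58,-81,0,25,0,114,77,-81,0,25,0,114,96,-81,0,25,0,114,116,-81,0,25,0,114,135,-81,0,25,0,114,154,-81,0,25,0,114,168,-81,0,25,0,114,173,-81,0,25,0,114,173,-81,0,25,0,114,173,-81,0,25,0]' --gripper 1

```text
time_s: 13.2
position: [0.5519, -0.135, 0.1052]
tcp_rot: [[-0.45, 0.001, 0.893], [-0.893, -0.001, -0.45], [-0.0, -1.0, 0.001]]
force: [0.3, -0.2, 0.1]
opening: 1.002
```

Emit:
jog_arm --motion '[0,0,0,0,0,0,0,0,0,0,0,0,0,0,0,0,0,0,0,0,0,0,0,0,0,0,0,0,0,0,0,0,0,0,0,0,0,0,0,0,0,0]' --gripper 0

```text
time_s: 14.08
position: [0.5514, -0.1348, 0.1045]
tcp_rot: [[-0.45, -0.0, 0.893], [-0.893, 0.0, -0.45], [-0.0, -1.0, -0.0]]
force: [0.2, -0.2, 1.3]
opening: 0.289
```

Run:
```python
from h import *
s=bot.read_state();print(s['time_s'],s['position'],s['force'],s['opening'])
cap('scene','s7')
cv2.imwrite('pics/c9.png',cv2.resize(cv2.imread('pics/s7.png')[170:370,280:480],None,fx=3,fy=3))
```

```text
14.075 [ 0.55140542 -0.13481587  0.10451282] [ 0.20496028 -0.19421775  1.25479637] 0.28865581218524256
```

View pics/c9.png

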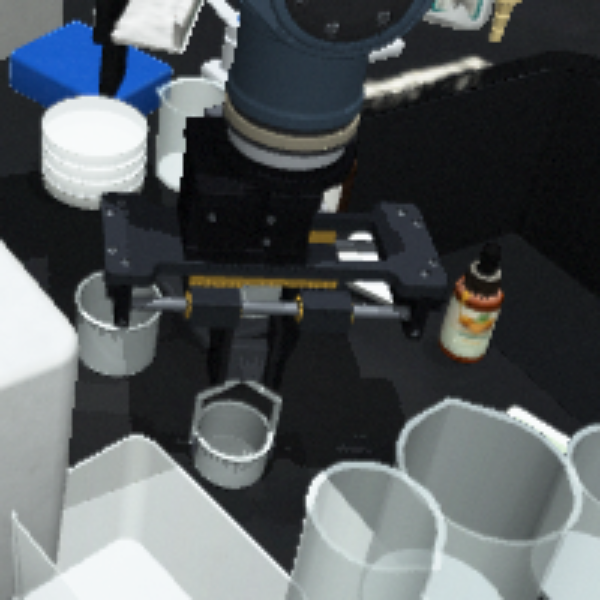

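```bash
python3 -c "
from plan import *
rows((.5515,-.135,.105,-27),[(.5515,-.135,.30,-27),(.6335,-.135,.30,-1.73),(.6335,-.135,.202,-1.73),(.6335,-.135,.202,-1.73)],[6,6,5,2])"
```

```text
[0, -33, 0, 0, 0, 0, 0, -65, 0, 0, 0, 0, 0, -97, 0, 0, 0, 0, 0, -130, 0, 0, 0, 0, 0, -163, 0, 0, 0, 0, 0, -195, 0, 0, 0, 0, -6, -195, 12, 0, -4, 0, -12, -195, 24, 0, -8, 0, -19, -195, 37, 0, -13, 0, -25, -195, 49, 0, -17, 0, -31, -195, 61, 0, -21, 0, -37, -195, 73, 0, -25, 0, -37, -175, 73, 0, -25, 0, -37, -156, 73, 0, -25, 0, -37, -136, 73, 0, -25, 0, -37, -117, 73, 0, -25, 0, -37, -97, 73, 0, -25, 0, -37, -97, 73, 0, -25, 0, -37, -97, 73, 0, -25, 0] 19
max step [ 7. 33. 13.  0.  5.  0.]
```

Emit:
jog_arm --motion '[0,-15,0,0,0,0,0,-50,0,0,0,0,0,-90,0,0,0,0,0,-130,0,0,0,0,0,-170,0,0,0,0,0,-195,0,0,0,0,-6,-195,12,0,-4,0,-12,-195,24,0,-8,0,-19,-195,37,0,-13,0,-25,-195,49,0,-17,0,-31,-195,61,0,-21,0,-37,-195,73,0,-25,0,-37,-175,73,0,-25,0,-37,-156,73,0,-25,0,-37,-136,73,0,-25,0,-37,-117,73,0,-25,0,-37,-102,73,0,-25,0,-37,-97,73,0,-25,0,-37,-97,73,0,-25,0]'

```text
time_s: 16.5
position: [0.6333, -0.1346, 0.2017]
tcp_rot: [[-0.03, 0.0, 1.0], [-1.0, -0.0, -0.03], [0.0, -1.0, 0.0]]
force: [0.2, 0.1, -1.1]
opening: 0.273
```

Run:
```python
from h import *
s=bot.read_state();print(s['time_s'],s['position'],s['force'],s['opening'])
cap('scene','s8')
cv2.imwrite('pics/c10.png',cv2.resize(cv2.imread('pics/s8.png')[150:300,300:450],None,fx=4,fy=4))
p,d,X=cloud('scene','s8')
m=(d>0)&(np.abs(X[...,0]-.632)<.045)&(np.abs(X[...,1]+.137)<.012)&(X[...,2]>.14)&(X[...,2]<.185)&(p.mean(2)>95)
q=X[m];print(len(q))
for a,b in((.6,.615),(.615,.625),(.625,.632),(.632,.640),(.640,.65),(.65,.67)):
    k=(q[:,0]>a)&(q[:,0]<b)
    if k.any(): print(a,k.sum(),np.median(q[k],0).round(4),q[k][:,2].min().round(3),q[k][:,2].max().round(3))
```

```text
16.5 [ 0.6333199  -0.13459725  0.20170941] [ 0.22675204  0.10562586 -1.13789711] 0.27299827004302646
98
0.6 35 [ 0.6084 -0.136   0.1564] 0.14 0.167
0.615 17 [ 0.6182 -0.1363  0.1686] 0.163 0.183
0.625 1 [ 0.6303 -0.1375  0.1766] 0.177 0.177
0.632 5 [ 0.6392 -0.1367  0.174 ] 0.17 0.177
0.64 10 [ 0.645  -0.1376  0.1697] 0.166 0.174
0.65 30 [ 0.6562 -0.1375  0.1525] 0.141 0.165
```

View pics/c10.png

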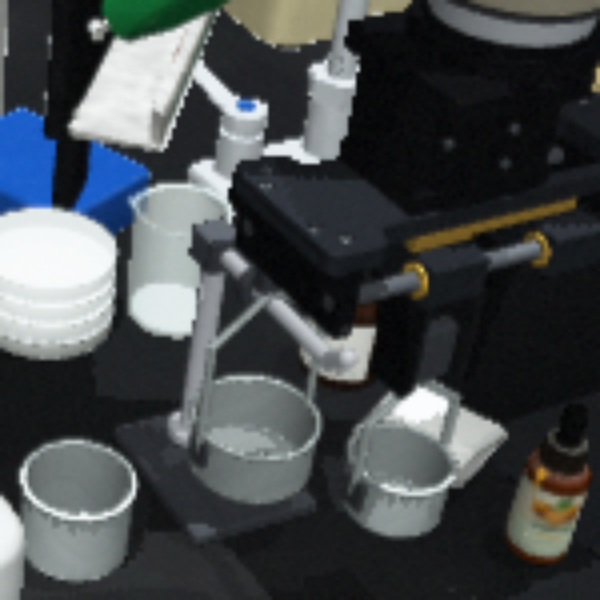

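Emit:
jog_arm --motion '[-6,0,0,0,0,0,-15,0,0,0,0,0,-26,0,0,0,0,0,-37,0,0,0,0,0,-48,0,0,0,0,0,-59,0,-1,0,0,0,-69,0,-1,0,0,0,-75,0,-1,0,0,0,-77,0,-1,0,0,0,-77,0,-1,0,0,0,-77,0,-1,0,0,0]'

```text
time_s: 17.92
position: [0.6346, -0.058, 0.2015]
tcp_rot: [[-0.031, 0.0, 1.0], [-1.0, -0.0, -0.031], [0.0, -1.0, 0.0]]
force: [-0.2, 0.6, -0.8]
opening: 0.273
```

Run:
```python
from h import *
s=bot.read_state();print(s['time_s'],s['position'],s['force'],s['opening'])
cap('scene','s9')
cv2.imwrite('pics/c11.png',cv2.resize(cv2.imread('pics/s9.png')[150:300,300:450],None,fx=4,fy=4))
```

```text
17.925 [ 0.63462405 -0.05798213  0.20154162] [-0.18969842  0.58161162 -0.7517499 ] 0.27255542787426307
```

View pics/c11.png

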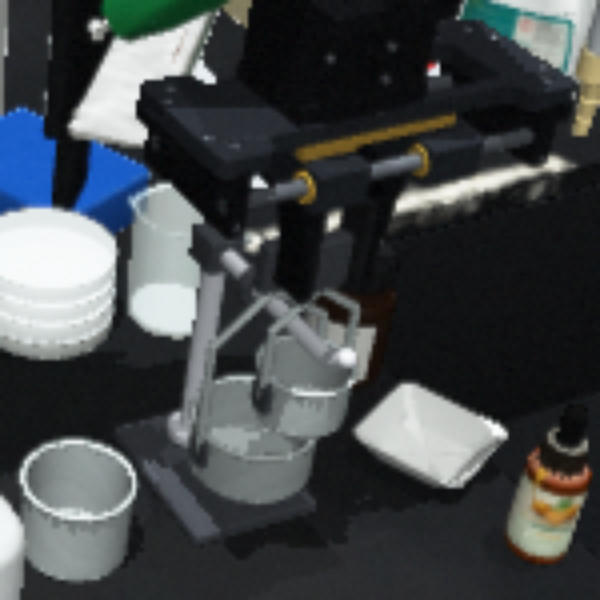

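Both bails are over the prong and the forces are small. Lowering now.

Emit:
jog_arm --motion '[0,5,0,0,0,0,0,10,0,0,0,0,0,15,0,0,0,0,0,20,0,0,0,0,0,23,0,0,0,0,0,24,0,0,0,0,0,24,0,0,0,0,0,24,0,0,0,0]'

```text
time_s: 18.98
position: [0.6345, -0.0575, 0.1779]
tcp_rot: [[-0.03, 0.0, 1.0], [-1.0, -0.0, -0.03], [0.0, -1.0, 0.0]]
force: [-2.0, -0.2, 2.4]
opening: 0.272
```

Emit:
jog_arm --motion '[0,0,-1,0,0,0,0,0,-1,0,0,0,0,0,-1,0,0,0]'

```text
time_s: 19.35
position: [0.6342, -0.0576, 0.1779]
tcp_rot: [[-0.03, 0.002, 1.0], [-1.0, -0.0, -0.03], [0.0, -1.0, 0.002]]
force: [0.5, 1.1, 2.6]
opening: 0.27
```

Run:
```python
from h import *
s=bot.read_state();print(s['time_s'],s['position'],s['force'],s['opening'])
cap('scene','s10')
cv2.imwrite('pics/c12.png',cv2.resize(cv2.imread('pics/s10.png')[150:300,300:450],None,fx=4,fy=4))
```

```text
19.35 [ 0.6342205  -0.05758772  0.17788404] [0.52439558 1.08824244 2.60284196] 0.2695459395568605
```

View pics/c12.png

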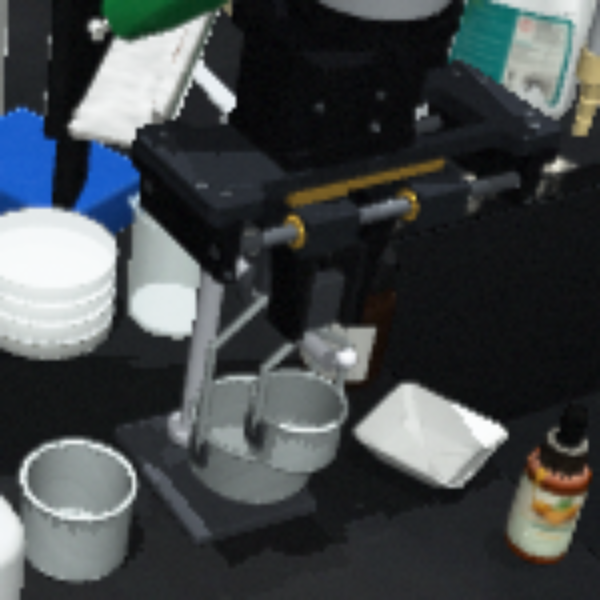

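Emit:
jog_arm --motion '[0,0,0,0,0,0,0,0,0,0,0,0,0,0,0,0,0,0,0,0,0,0,0,0]' --gripper 0.6

```text
time_s: 19.9
position: [0.6334, -0.0576, 0.1773]
tcp_rot: [[-0.03, -0.001, 1.0], [-1.0, 0.0, -0.03], [-0.0, -1.0, -0.001]]
force: [0.0, 0.3, 0.2]
opening: 0.577
```

Emit:
jog_arm --motion '[0,-10,0,0,0,0,0,-30,0,0,0,0,0,-60,0,0,0,0,0,-100,0,0,0,0,0,-130,0,0,0,0,0,-140,-40,0,0,0,0,-140,-90,0,0,0,0,-140,-140,0,0,0,0,-140,-180,0,0,0,0,-140,-180,0,0,0,0,-140,-180,0,0,0,0,-140,-180,0,0,0]'

```text
time_s: 21.4
position: [0.455, -0.0525, 0.3179]
tcp_rot: [[-0.03, 0.002, 1.0], [-1.0, -0.001, -0.03], [0.0, -1.0, 0.002]]
force: [0.1, 0.4, -1.8]
opening: 0.595
```

Run:
```python
from h import *
s=bot.read_state();print(s['time_s'],s['position'],s['force'],s['opening'])
cap('scene','s11');cap('top','t11')
a=cv2.resize(cv2.imread('pics/s11.png')[150:300,300:450],(400,400));b=cv2.resize(cv2.imread('pics/t11.png')[80:230,270:420],(400,400))
cv2.imwrite('pics/c13.png',np.hstack([a,b]))
p,d,X=cloud('scene','s11')
def box(nm,x,y,z):
    m=(d>0)&(X[...,0]>x[0])&(X[...,0]<x[1])&(X[...,1]>y[0])&(X[...,1]<y[1])&(X[...,2]>z[0])&(X[...,2]<z[1])
    q=X[m]; print(nm,len(q),np.median(q,0).round(4),q.min(0).round(3),q.max(0).round(3)) if len(q) else print(nm,0)
box('Ltab',(.61,.66),(-.045,-.01),(.162,.195));box('Stab',(.61,.66),(-.075,-.046),(.162,.195))
```

```text
21.4 [ 0.45504639 -0.0525343   0.31792085] [ 0.09031881  0.42079277 -1.79678827] 0.5954938818981642
Ltab 133 [ 0.6319 -0.0287  0.1765] [ 0.622 -0.032  0.162] [ 0.646 -0.02   0.187]
Stab 144 [ 0.631  -0.0624  0.1764] [ 0.621 -0.065  0.162] [ 0.646 -0.054  0.187]
```

View pics/c13.png

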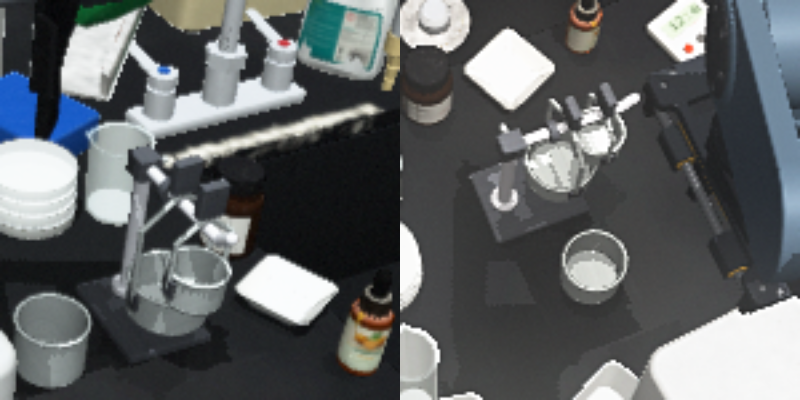

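Emit:
jog_arm --motion '[0,0,0,0,0,0,0,0,0,0,0,0,0,0,0,0,0,0,0,0,0,0,0,0,0,0,0,0,0,0,0,0,0,0,0,0]'

```text
time_s: 22.25
position: [0.4537, -0.0521, 0.3176]
tcp_rot: [[-0.03, 0.0, 1.0], [-1.0, -0.0, -0.03], [0.0, -1.0, 0.0]]
force: [-0.2, 0.4, 1.4]
opening: 0.594
```

Run:
```python
from h import *
p,_=cap('scene','s12');q=np.load('pics/s11.npz')['p']
D=np.abs(p.astype(int)-q).max(2)[190:285,330:400];print('changed px',(D>40).sum(),'of',D.size)
print(bot.read_state()['time_s']); print(bot.hand_in())
```

```text
changed px 13 of 6650
22.3
the job is handed in; nothing more can be done
None
```

I hung the large pail on the prong first, close to the stop collar, and then the small pail in front of it, nearer the tip. The job was handed in at about 22 s of the 54 s allowed.

- **Position:** In the last scene view the large pail's tab is at y ≈ −0.029 and the small one's at y ≈ −0.062, a gap of 34 mm, as specified. Both tabs top out at z ≈ 0.187, against about 0.183 expected. The scene camera's depth reads slightly off, by a few millimetres in y and z.
- **Stillness:** In two scene pictures taken about 0.9 s apart, 13 of 6650 pixels around the pails changed by more than the threshold. I took that as noise and did not check where they were.
- **Robot clear:** The gripper was empty and about 18 cm back from the hook, and the wrist force was under 2 N. The highest force in any reading I took was about 4.5 N.
- **Left alone:** I did not touch the plain cup or the brown look-alike. The cup still stands where it was; the brown pail was not in my final crops.
- **Disagreements:** When first lowered, each bail sat 1–2 mm off the prong's centre line, shown by a sideways force of 2–3 N. I corrected both before letting go.

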